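Test push-seal jars and sort out the ones that do not latch

ROBOT

A 7-joint arm with a two-finger parallel gripper is mounted at the origin on a cart in front of the work surface, level with it; the furniture and walls round the work are solid. World frame = base frame: x ahead of the robot, y to its left, z up, the work surface at z = 0. Lengths are in mm, angles in rad, forces in N, time in s.
With the tool pointing down it reaches from about 350 to 900 mm from the base axis. Payload 8.1 kg.
Tool frame: the origin (TCP) lies at the very end of the fingers, on their centre line; the grasp point (between the pads) lies 19 mm behind it; z points along the fingers, y is the line along which they close (so a half turn about z gives the same grasp; the last joint's range is limited). The gripper opens to 92 mm and grips with 3 to 60 N. Pads are 19 mm wide; open, the fingers measure 130 mm over their backs; the gripper's body (75 mm by 190 mm) begins 47 mm behind the grasp point.
Start: joints at [1.065, 0.434, 0.025, 1.573, -0.012, 1.134, -0.075], TCP at [244.976, -575.003, 226.742] pointing down, gripper open.
Joint ranges: [-2.62, 2.62], [-0.44, 2.09], [-1.27, 1.32], [0.08, 2.57], [-1.32, 4.46], [0.12, 2], [-2.74, 2.74]. Speed limits (rad/s): [2.22, 2.22, 3.01, 3.01, 3.14, 3.14, 3.14].

INTERFACE

Orientations are given as a unit quaternion [w, x, y, z].
In Python, from workcell import * gives the robot as it stands.
- The arm moves only by the tool jog_arm, never from a script. Its argument "motion" is a list of rows, each a list of 7 numbers: the shift along the tool's x, y, z scaled (see below), then the turn, a rotation vector about the tool's x, y, z scaled (see below), then the closure, from 0 (fully open) to 1 (shut). A call has 1 to 5 rows; each row shifts and turns the commanded pose from where the row before left it, along the tool's axes as they then stand; what a row does not reach is not made up. The controller multiplies each number of a shift by 0.04 m and each number of a turn by 0.12 rad. A row lasts 1/8 s, in which the tool goes at most 62.5 mm and 10.7 degrees, less where a joint would pass 70% of its speed; a pose out of reach is approached as far as the arm can. A call with a number of a shift or a turn outside -1 to 1 is refused whole. A call with a gripper value outside its range is refused whole. The fingers move at their own pace and stop on an object; "grip_force" is the grip in N (left out, the last holds). Time passes only in rows, so rows that do not move let the fingers close. It gives the time, the measured TCP pose, the force, the opening and the grip force at its end, in the units of the state.
- get_obs(): the state, without advancing time (a new reading comes with each control period).
- grab_frame(name): name is "scene" or "top" or "wrist"; returns a dict with "image" (400x640x3 uint8, blue, green, red), "K" (3x3 intrinsics, pixels), "k1" (the pictures are not rectified: a ray, as slopes to the right and down, at radius r is drawn at 1 + k1 r^2 times it, then the intrinsics apply), "R" (3x3) and "t" (3): a world point X has camera coordinates R X + t. Camera axes: x right, y down, z forward; pixel columns grow to the right and rows downward; lengths in mm; the calibration is good to about 2 mm. A picture is of the moment at which its call begins. There is no depth.
- finish_job(): hands the job in; it is judged then, once.
The state is a dict: "time_s": time; "joint_positions": joint angles; "joint_vel": joint speeds; "joint_efforts": joint torques, N m; "eef_pos": TCP position; "ee_rot": TCP orientation; "wrist_force": force on the tool from outside, world axes, zero at the start; "torque": the same for the moment, N m; "gripper_width": opening from 0.0 (shut) to 1.0 (fully open); "grasp_force": force on a finger pad.
Only numpy, scipy, OpenCV 4.12 (cv2) and the standard library are available. Lean on these libraries where they do the work, as an engineer would, in place of code of your own. Each camera call takes 0.05 s, during which the arm holds its last target. There are 200 camera calls.

TASK

First clear the wooden tray: lift out whatever stands in it and stand it upright on the worktop, clear of both trays. Then test the push-seal jars one after another, in the order they stand from left to right, by pressing the button on each lid fully down and letting go. Stand every jar whose button stays down upright in the wooden tray and every jar whose button springs back up upright in the metal tray, and leave the peeler and the teaspoon where they lie.

Things in the scene. Friction and masses are not known exactly. Their poses are not given: they have to be found in the camera images.
- wooden_tray: fixed wooden tray with a raised bar handle at each of its two y ends: 190 x 190 mm outside, walls 7 mm thick and 24 mm high, floor 7 mm above the worktop, handle bars 46 mm high along x at y = +-91 mm; origin at the centre of its underside, x and y along its sides. Inner floor 176 x 176 mm: room for four jars
- metal_tray: fixed plain steel tray without handles, stands left or right of the wooden one: 190 x 190 mm outside, walls 7 mm thick and 24 mm high, floor 7 mm above the worktop; origin at the centre of its underside, x and y along its sides. Room for four jars
- jar_1: push-seal jar: upright steel cylinder with a black lid, 52 mm diameter, 84 mm tall to the lid rim, 0.2 to 0.35 kg, heavy at the base; origin at the centre of its underside, z up. Round grey push button 29 mm across in the middle of the lid, its top 98 mm above the underside when up. Jars are numbered from left (+y) to right (-y) as they stand at the start; any of them may be absent
- jar_2: push-seal jar: upright steel cylinder with a black lid, 52 mm diameter, 84 mm tall to the lid rim, 0.2 to 0.35 kg, heavy at the base; origin at the centre of its underside, z up. Round grey push button 29 mm across in the middle of the lid, its top 98 mm above the underside when up. Jars are numbered from left (+y) to right (-y) as they stand at the start; any of them may be absent
- jar_3: push-seal jar: upright steel cylinder with a black lid, 52 mm diameter, 84 mm tall to the lid rim, 0.2 to 0.35 kg, heavy at the base; origin at the centre of its underside, z up. Round grey push button 29 mm across in the middle of the lid, its top 98 mm above the underside when up. Jars are numbered from left (+y) to right (-y) as they stand at the start; any of them may be absent
- jar_4: push-seal jar: upright steel cylinder with a black lid, 52 mm diameter, 84 mm tall to the lid rim, 0.2 to 0.35 kg, heavy at the base; origin at the centre of its underside, z up. Round grey push button 29 mm across in the middle of the lid, its top 98 mm above the underside when up. Jars are numbered from left (+y) to right (-y) as they stand at the start; any of them may be absent
- jar_1_button (a joint): button of jar_1, m: 0 = up, 0.012 = fully down (its top then 86 mm above the jar's underside). Return spring 1.5 N at the top, 4.5 N fully down. It must be pressed home to the stop. When let go, the button of a sound jar catches and stays at about 0.0105 (top about 4 mm above the lid) for good; that of a faulty jar springs back to 0. Which jars are faulty changes from start to start (none, some or all) and cannot be seen before pressing
- jar_2_button (a joint): button of jar_2, m: 0 = up, 0.012 = fully down (its top then 86 mm above the jar's underside). Return spring 1.5 N at the top, 4.5 N fully down. It must be pressed home to the stop. When let go, the button of a sound jar catches and stays at about 0.0105 (top about 4 mm above the lid) for good; that of a faulty jar springs back to 0. Which jars are faulty changes from start to start (none, some or all) and cannot be seen before pressing
- jar_3_button (a joint): button of jar_3, m: 0 = up, 0.012 = fully down (its top then 86 mm above the jar's underside). Return spring 1.5 N at the top, 4.5 N fully down. It must be pressed home to the stop. When let go, the button of a sound jar catches and stays at about 0.0105 (top about 4 mm above the lid) for good; that of a faulty jar springs back to 0. Which jars are faulty changes from start to start (none, some or all) and cannot be seen before pressing
- jar_4_button (a joint): button of jar_4, m: 0 = up, 0.012 = fully down (its top then 86 mm above the jar's underside). Return spring 1.5 N at the top, 4.5 N fully down. It must be pressed home to the stop. When let go, the button of a sound jar catches and stays at about 0.0105 (top about 4 mm above the lid) for good; that of a faulty jar springs back to 0. Which jars are faulty changes from start to start (none, some or all) and cannot be seen before pressing
- honey_jar: (free worktop to stand it on lies between the peeler and the left tray, behind the row of jars) honey jar with black screw lid, 60 mm diameter (lid 63 mm), 94 mm tall, 0.33 kg, standing in the wooden tray at the start, or absent; origin at the centre of its underside, z up
- spice_jar: round spice jar with black cap, 41 mm diameter, 105 mm tall, 0.11 kg, standing in the wooden tray at the start, or absent; origin at the centre of its underside, z up
- peeler: vegetable peeler lying on the worktop, 170 x 25 x 18 mm, long along its x; origin at the centre of its underside; leave it alone
- teaspoon: teaspoon lying on the worktop, 137 x 28 x 13 mm, long along its x; origin at the centre of its underside; leave it alone

How it is judged:
By the outcome, as a careful person would: the job done as asked, in the order asked, and still so for the second after the job is handed in, with the robot touching nothing.
Of honey_jar, spice_jar only 1 to 2 are there at a start; the rules pass over those that are not, and their reading is None.
Of jar_1, jar_2, jar_3, jar_4 only 3 to 4 are there at a start; the rules pass over those that are not, and their reading is None.
At some moment in a run one of jar_1, jar_2, jar_3, jar_4 may be knocked a few centimetres aside while the robot is not near it.
It also fails if it takes over 210 s, if anything falls off the work surface, if the arm or the gripper's body presses on something with over 40 N, if the wrist force passes 120 N, or if a joint passes its speed limit or range.

## Working session

There is one attempt and no reset: what is moved stays moved. The work goes in short steps, Python scripts to look and compute and a tool call to move; the robot and the scene stay as the last step left them, time stands still between calls to the robot, and variables do not carry over. Pictures are saved under pics/ and viewed, at most 17 in all, crops included, and the job is handed in when it is done.

Besides the shell and the picture viewer there is one more tool, called by a JSON object that holds its "name" and its "arguments", one argument or row to a line. jog_arm: Moves the arm, as the interface text tells. Its arguments: {"type":"object","properties":{"motion":{"type":"array"},"grip_force":{"type":"number"}},"required":["motion"]}

```bash
mkdir -p pics; cat > h.py <<'E'
from workcell import *
import numpy as np, cv2
def snap(name,fn=None):
    f=grab_frame(name)
    if fn: cv2.imwrite('pics/'+fn,f['image'])
    return f
def ray(f,u,v):
    K=f['K'];d=np.array([(u-K[0][2])/K[0][0],(v-K[1][2])/K[1][1]]);rd=np.linalg.norm(d);r=rd
    for _ in range(30): r=rd/(1+f['k1']*r*r)
    if rd>0:d=d*r/rd
    R=np.array(f['R']);t=np.array(f['t']).ravel()
    return -R.T@t, R.T@np.array([d[0],d[1],1])
def onz(f,u,v,z):
    c,d=ray(f,u,v); return c+d*(z-c[2])/d[2]
def proj(f,X):
    R=np.array(f['R']);p=R@np.array(X,float)+np.array(f['t']).ravel();s=p[:2]/p[2];s=s*(1+f['k1']*(s@s));K=f['K']
    return np.array([K[0][0]*s[0]+K[0][2],K[1][1]*s[1]+K[1][2]])
E
python3 - <<'E'
from h import *
for n in ('top','scene'):
    f=snap(n,n+'0.png');print(n,ray(f,320,200),f['k1'],np.array(f['K'])[0,0]); np.save(n+'.npy',f,allow_pickle=True)
o=get_obs();print(o)
E
```

```text
top (array([ 333.5744529 ,   91.75770417, 1255.22923617]), array([ 0.16704719, -0.00245502, -0.98604635])) 0.029119464396854245 430.2658972035686
scene (array([   4.39533141, 1095.66012369,  672.0373354 ]), array([ 0.41201701, -0.77679021, -0.47647436])) -0.00030196784464845815 455.0484486687629
{'time_s': 0.1, 'joint_positions': array([ 1.06537232,  0.43515359,  0.02498636,  1.57396903, -0.01160024,
        1.13398618, -0.0750914 ]), 'joint_vel': array([-0.001622  , -0.00177961, -0.00137923, -0.0030773 ,  0.0011822 ,
        0.00065218,  0.00028742]), 'joint_efforts': array([ 3.68990673e-03, -6.69131970e+01,  9.88192633e-01, -3.15147793e+01,
       -6.05423050e-02,  3.75446363e-02,  5.11413896e-05]), 'eef_pos': array([ 244.78712801, -574.59673798,  226.03775457]), 'ee_rot': array([-6.55588017e-04,  9.79792061e-01,  2.00017618e-01, -2.00475842e-04]), 'wrist_force': array([-0.66268127,  0.06496251,  0.11121157]), 'torque': array([-0.05616146,  0.05981322, -0.02919637]), 'grasp_force': 0.0, 'gripper_width': 0.9981503834216474}
```

View pics/top0.png

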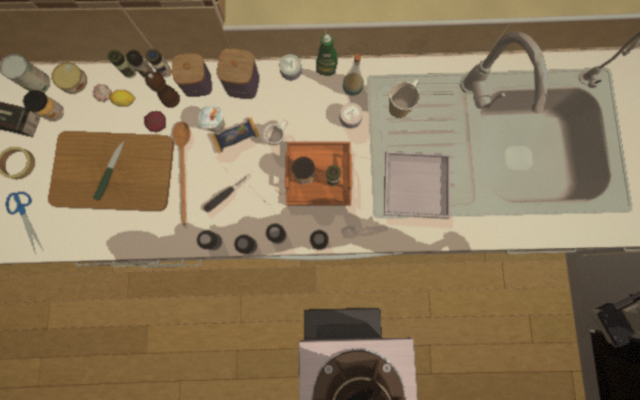

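View pics/scene0.png

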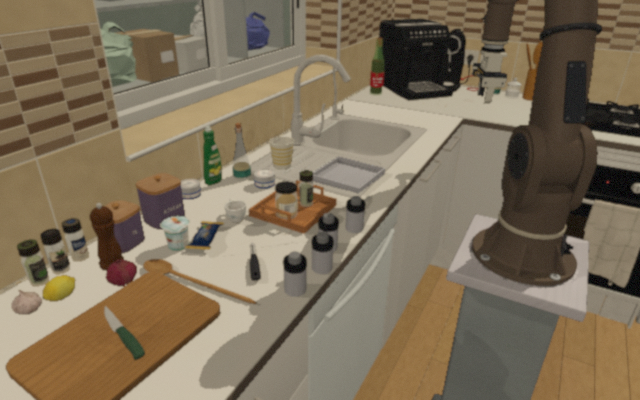

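The top view shows four jars at about (207,239), (244,243), (276,233) and (319,239). The wooden tray is at (318,173) with honey (303,167) and spice (333,175), the metal tray at (417,184), the peeler at (225,192) and the spoon at (365,230). The scene view shows the same layout. Next I'll measure these.

```bash
python3 - <<'E'
from h import *
f=np.load('top.npy',allow_pickle=True).item();im=f['image']
cv2.imwrite('pics/crop0.png',cv2.resize(im[125:262,190:460],None,fx=2.9,fy=2.9,interpolation=cv2.INTER_CUBIC))
g=cv2.cvtColor(im,cv2.COLOR_BGR2GRAY)
m=(g<55).astype(np.uint8)
n,l,s,c=cv2.connectedComponentsWithStats(m[125:262,190:460])
for i in range(1,n):
    if s[i,4]>40:
        u,v=c[i]+[190,125];print(s[i],(u,v),onz(f,u,v,84).round(),onz(f,u,v,0).round())
E
```

```text
[103  33  21  20 291] (np.float64(302.9553264604811), np.float64(168.20618556701032)) [623. 134.  84.] [644. 137.   0.]
[ 77 100  18  17 132] (np.float64(276.469696969697), np.float64(234.43939393939394)) [440. 210.  84.] [448. 218.   0.]
[  8 107  20  17 138] (np.float64(209.70289855072463), np.float64(240.95652173913044)) [427. 390.  84.] [434. 412.   0.]
[121 106  16  18 141] (np.float64(318.7801418439716), np.float64(239.94326241134752)) [422.  95.  84.] [429.  95.   0.]
[ 45 111  20  17 162] (np.float64(245.75925925925927), np.float64(244.78395061728395)) [414. 293.  84.] [420. 307.   0.]
```

View pics/crop0.png

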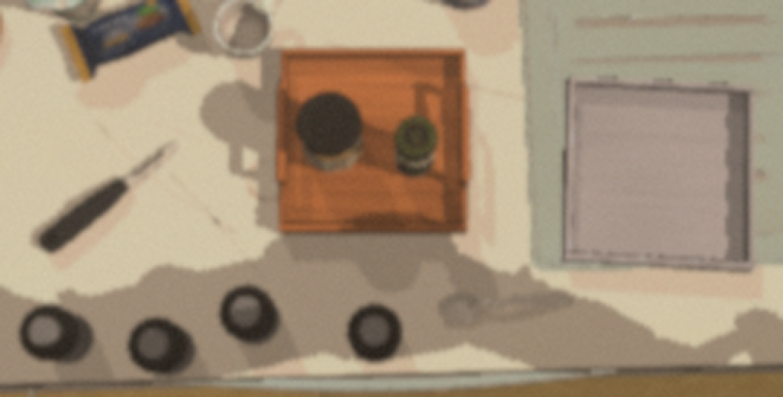

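```bash
python3 - <<'E'
from h import *
f=np.load('top.npy',allow_pickle=True).item()
for n,u,v,z in [('j1',47,331,98),('j2',155,342,98),('j3',248,310,98),('j4',376,330,98),('honey',329,124,94),('spice',416,138,105),
 ('w',280,50,24),('w',465,50,24),('w',467,231,24),('w',280,232,24),('m',567,78,24),('m',749,90,24),('m',751,268,24),('m',565,262,24),
 ('peel',172,145,5),('peel',45,243,10),('peel',130,185,10),('free',225,190,0),('free',205,100,0),('spoon',442,308,5),('spoon',570,297,5),('edge',200,382,0),('cup',243,25,40)]:
  print(n,onz(f,u/2.9+190-.3,v/2.9+125-.3,z).round())
E
```

```text
j1 [432. 397.  98.]
j2 [419. 297.  98.]
j3 [447. 212.  98.]
j4 [425.  93.  98.]
honey [623. 133.  94.]
spice [605.  51. 105.]
w [720. 184.  24.]
w [715.  -5.  24.]
w [527.   0.  24.]
w [531. 187.  24.]
m [ 682. -108.   24.]
m [ 665. -292.   24.]
m [ 483. -279.   24.]
m [493. -96.  24.]
peel [627. 298.   5.]
peel [528. 424.  10.]
peel [586. 340.  10.]
free [580. 244.   0.]
free [675. 265.   0.]
spoon [453.  27.   5.]
spoon [ 460. -102.    5.]
edge [386. 270.   0.]
cup [742. 220.  40.]
```

{"name": "jog_arm", "arguments": {
  "motion": [
    [0,0,0,0,0,-0.973,0],
    [0,0,0,0,0,-0.973,0],
    [0,0,0,0,0,-0.973,0],
    [0,0,0,0,0,-0.973,0],
    [0,0,0,0,0,-0.973,0]
  ],
  "grip_force": 20
}}

```text
time_s: 0.72
eef_pos: [244.8, -574.7, 226.2]
ee_rot: [-0.0, 0.88, 0.475, -0.0]
wrist_force: [0.1, 0.1, -0.0]
gripper_width: 0.999
grasp_force: 0.0
```

{"name": "jog_arm", "arguments": {
  "motion": [
    [0,0,0,0,0,-0.973,0],
    [0,0,0,0,0,-0.973,0],
    [0,0,0,0,0,-0.973,0],
    [0,0,0,0,0,-0.973,0],
    [0,0,0,0,0,-0.973,0]
  ]
}}

```text
time_s: 1.35
eef_pos: [244.8, -574.7, 226.3]
ee_rot: [-0.0, 0.706, 0.708, 0.0]
wrist_force: [0.1, 0.2, 0.3]
gripper_width: 0.999
grasp_force: 0.0
```

{"name": "jog_arm", "arguments": {
  "motion": [
    [0.9,0.5,0,0,0,0,0],
    [0.9,0.5,0,0,0,0,0],
    [0.9,0.5,0,0,0,0,0],
    [0.9,0.5,0,0,0,0,0],
    [0.9,0.5,0,0,0,0,0]
  ]
}}

```text
time_s: 1.98
eef_pos: [345.4, -393.7, 226.5]
ee_rot: [-0.0, 0.707, 0.707, -0.0]
wrist_force: [0.5, 0.7, 0.4]
gripper_width: 1.0
grasp_force: 0.0
```

{"name": "jog_arm", "arguments": {
  "motion": [
    [0.93,0.54,0,0,0,0,0],
    [0.93,0.54,0,0,0,0,0],
    [0.93,0.54,0,0,0,0,0],
    [0.93,0.54,0,0,0,0,0],
    [0.93,0.54,0,0,0,0,0]
  ]
}}

```text
time_s: 2.6
eef_pos: [453.5, -207.8, 226.6]
ee_rot: [-0.0, 0.707, 0.707, -0.0]
wrist_force: [0.9, 0.6, -0.0]
gripper_width: 0.998
grasp_force: 0.0
```

{"name": "jog_arm", "arguments": {
  "motion": [
    [0.93,0.54,0,0,0,0,0],
    [0.93,0.54,0,0,0,0,0],
    [0.93,0.54,0,0,0,0,0],
    [0.93,0.54,0,0,0,0,0],
    [0.93,0.54,0,0,0,0,0]
  ]
}}

```text
time_s: 3.22
eef_pos: [561.6, -22.1, 226.4]
ee_rot: [-0.0, 0.707, 0.707, -0.0]
wrist_force: [-0.1, -0.4, 1.1]
gripper_width: 1.003
grasp_force: 0.0
```

{"name": "jog_arm", "arguments": {
  "motion": [
    [0.93,0.54,0,0,0,0,0],
    [0.93,0.54,0,0,0,0,0],
    [0,0,0,0,0,0,0]
  ]
}}

```text
time_s: 3.6
eef_pos: [604.9, 55.5, 226.2]
ee_rot: [-0.001, 0.705, 0.709, 0.001]
wrist_force: [-0.2, -0.3, -0.3]
gripper_width: 1.002
grasp_force: 0.0
```

```bash
python3 - <<'E'
from h import *
f=snap('wrist','w1.png');np.save('w1.npy',f,allow_pickle=True);print(get_obs()['eef_pos'],ray(f,320,200))
print(proj(f,[605,51,105]),proj(f,[623,133,94]))
E
```

```text
[604.37070666  52.91173832 226.04270481] (array([604.85222839, 129.14312705, 385.28927717]), array([-0.00274088, -0.26337077, -0.96471772]))
[321.11470043 201.86944034] [343.99631885 100.35869747]
```

View pics/w1.png

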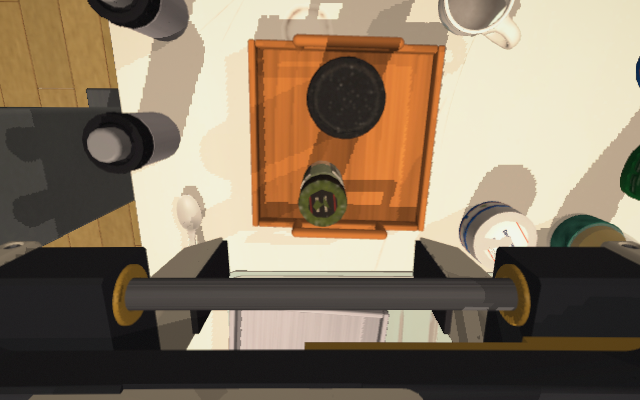

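The wrist view shows the spice cap at (322,202) and the honey lid at (346,97), both within about 3 px of where I predicted. I'll descend on the spice jar.

{"name": "jog_arm", "arguments": {
  "motion": [
    [-0.05,0.02,0.86,0,0,0,0],
    [0,0,0.86,0,0,0,0],
    [0,0,0.86,0,0,0,0],
    [0,0,0.86,0,0,0,0],
    [0,0,0.86,0,0,0,0]
  ]
}}

```text
time_s: 4.28
eef_pos: [604.8, 47.2, 53.6]
ee_rot: [0.0, 0.708, 0.706, -0.0]
wrist_force: [-0.4, 0.4, 0.1]
gripper_width: 1.0
grasp_force: 0.0
```

{"name": "jog_arm", "arguments": {
  "motion": [
    [0,0,0,0,0,0,0],
    [0,0,0,0,0,0,1],
    [0,0,0,0,0,0,1],
    [0,0,0,0,0,0,1],
    [0,0,0,0,0,0,1]
  ],
  "grip_force": 20
}}

```text
time_s: 4.9
eef_pos: [605.6, 49.2, 55.3]
ee_rot: [0.0, 0.707, 0.707, 0.0]
wrist_force: [-0.7, 0.5, 0.2]
gripper_width: 0.618
grasp_force: 0.0
```

```bash
python3 - <<'E'
from h import *
f=np.load('w1.npy',allow_pickle=True).item()
print('honey',onz(f,346,97,94))
for p in [(250,41),(443,46),(424,230),(252,227)]: print(onz(f,*p,24).round())
E
```

```text
honey [624.54984527 135.59334864  94.        ]
[536. 188.  24.]
[721. 184.  24.]
[719.  -3.  24.]
[529.  -1.  24.]
```

{"name": "jog_arm", "arguments": {
  "motion": [
    [0,0,0,0,0,0,1],
    [0,0,0,0,0,0,1],
    [0,0,0,0,0,0,1]
  ]
}}

```text
time_s: 5.28
eef_pos: [605.3, 49.2, 54.8]
ee_rot: [0.0, 0.707, 0.707, -0.0]
wrist_force: [0.8, -0.9, 1.6]
gripper_width: 0.441
grasp_force: 20.0
```

{"name": "jog_arm", "arguments": {
  "motion": [
    [0,0,-0.3,0,0,0,1],
    [0,0,-0.9,0,0,0,1],
    [0,0,-0.9,0,0,0,1],
    [0,0,-0.9,0,0,0,1],
    [0,0,-0.9,0,0,0,1]
  ]
}}

```text
time_s: 5.9
eef_pos: [605.0, 49.3, 212.6]
ee_rot: [0.0, 0.707, 0.707, 0.0]
wrist_force: [1.2, 0.6, -1.4]
gripper_width: 0.446
grasp_force: 20.0
```

{"name": "jog_arm", "arguments": {
  "motion": [
    [0.98,-0.21,0,0,0,0,1],
    [0.98,-0.21,0,0,0,0,1],
    [0.98,-0.21,0,0,0,0,1],
    [0.98,-0.21,0,0,0,0,1],
    [0.98,-0.21,0,0,0,0,1]
  ]
}}

```text
time_s: 6.52
eef_pos: [562.8, 246.4, 211.4]
ee_rot: [0.0, 0.707, 0.707, 0.0]
wrist_force: [0.3, -0.5, -1.3]
gripper_width: 0.441
grasp_force: 20.0
```

{"name": "jog_arm", "arguments": {
  "motion": [
    [0.98,-0.21,0,0,0,0,1],
    [0,0,0.9,0,0,0,1],
    [0,0,0.9,0,0,0,1],
    [0,0,0.9,0,0,0,1],
    [0,0,0,0,0,0,1]
  ]
}}

```text
time_s: 7.15
eef_pos: [553.3, 283.2, 100.8]
ee_rot: [-0.001, 0.707, 0.707, -0.003]
wrist_force: [-0.5, -0.4, -0.8]
gripper_width: 0.443
grasp_force: 20.0
```

{"name": "jog_arm", "arguments": {
  "motion": [
    [0,0,0.7,0,0,0,1],
    [0,0,0.3,0,0,0,1],
    [0,0,0,0,0,0,1]
  ]
}}

```text
time_s: 7.52
eef_pos: [555.0, 284.4, 63.3]
ee_rot: [0.0, 0.707, 0.707, -0.0]
wrist_force: [0.8, 0.2, -1.2]
gripper_width: 0.439
grasp_force: 20.0
```

{"name": "jog_arm", "arguments": {
  "motion": [
    [0,0,0.25,0,0,0,1],
    [0,0,0.12,0,0,0,1],
    [0,0,0,0,0,0,1]
  ]
}}

```text
time_s: 7.9
eef_pos: [555.1, 284.5, 47.9]
ee_rot: [0.0, 0.707, 0.707, 0.0]
wrist_force: [0.6, -0.2, -0.8]
gripper_width: 0.443
grasp_force: 20.0
```

{"name": "jog_arm", "arguments": {
  "motion": [
    [0,0,0,0,0,0,0.3],
    [0,0,0,0,0,0,0.3],
    [0,0,0,0,0,0,0.3],
    [0,0,0,0,0,0,0.3]
  ]
}}

```text
time_s: 8.4
eef_pos: [555.0, 284.5, 48.0]
ee_rot: [0.0, 0.707, 0.707, 0.0]
wrist_force: [0.6, 0.2, 0.5]
gripper_width: 0.701
grasp_force: 0.0
```

{"name": "jog_arm", "arguments": {
  "motion": [
    [0,0,-0.5,0,0,0,0.3],
    [0,0,-0.9,0,0,0,0],
    [0,0,-0.9,0,0,0,0],
    [0,0,-0.9,0,0,0,0],
    [0,0,-0.7,0,0,0,0]
  ]
}}

```text
time_s: 9.02
eef_pos: [555.2, 285.0, 207.3]
ee_rot: [0.0, 0.707, 0.707, 0.001]
wrist_force: [0.4, 0.1, -1.0]
gripper_width: 0.996
grasp_force: 0.0
```

{"name": "jog_arm", "arguments": {
  "motion": [
    [-0.94,0.43,0,0,0,0,0],
    [-0.94,0.43,0,0,0,0,0],
    [-0.94,0.43,0,0,0,0,0],
    [-0.94,0.43,0,0,0,0,0],
    [0,0,0,0,0,0,0]
  ]
}}

```text
time_s: 9.65
eef_pos: [625.4, 129.3, 205.0]
ee_rot: [0.001, 0.71, 0.705, -0.0]
wrist_force: [-1.3, 0.0, -0.4]
gripper_width: 1.0
grasp_force: 0.0
```

{"name": "jog_arm", "arguments": {
  "motion": [
    [0,0,0.9,0,0,0,0],
    [0,0,0.9,0,0,0,0],
    [0,0,0.9,0,0,0,0],
    [0,0,0.9,0,0,0,0],
    [0,0,0.35,0,0,0,0]
  ]
}}

```text
time_s: 10.28
eef_pos: [622.5, 134.7, 45.0]
ee_rot: [-0.001, 0.707, 0.707, -0.001]
wrist_force: [0.5, 0.4, 0.4]
gripper_width: 1.001
grasp_force: 0.0
```

{"name": "jog_arm", "arguments": {
  "motion": [
    [0,0,0,0,0,0,1],
    [0,0,0,0,0,0,1],
    [0,0,0,0,0,0,1],
    [0,0,0,0,0,0,1],
    [0,0,0,0,0,0,1]
  ],
  "grip_force": 30
}}

```text
time_s: 10.9
eef_pos: [624.6, 134.3, 47.1]
ee_rot: [0.001, 0.707, 0.707, 0.001]
wrist_force: [-0.1, -0.6, 6.7]
gripper_width: 0.669
grasp_force: 30.0
```

{"name": "jog_arm", "arguments": {
  "motion": [
    [0,0,0,0,0,0,1],
    [0,0,-0.3,0,0,0,1],
    [0,0,-0.8,0,0,0,1],
    [0,0,-0.8,0,0,0,1],
    [0,0,-0.8,0,0,0,1]
  ]
}}

```text
time_s: 11.52
eef_pos: [623.2, 133.8, 155.1]
ee_rot: [-0.0, 0.707, 0.707, -0.0]
wrist_force: [0.3, 0.0, -2.9]
gripper_width: 0.67
grasp_force: 30.0
```

{"name": "jog_arm", "arguments": {
  "motion": [
    [0.88,0.09,0,0,0,0,1],
    [0.88,0.09,0,0,0,0,1],
    [0.88,0.09,0,0,0,0,1],
    [0,0,0,0,0,0,1],
    [0,0,0,0,0,0,1]
  ]
}}

```text
time_s: 12.15
eef_pos: [634.3, 239.0, 153.8]
ee_rot: [0.0, 0.707, 0.707, -0.001]
wrist_force: [0.5, -0.6, -2.8]
gripper_width: 0.666
grasp_force: 30.0
```

{"name": "jog_arm", "arguments": {
  "motion": [
    [0,0,0.8,0,0,0,1],
    [0,0,0.8,0,0,0,1],
    [0,0,0.6,0,0,0,1],
    [0,0,0.3,0,0,0,1],
    [0,0,0,0,0,0,1]
  ]
}}

```text
time_s: 12.78
eef_pos: [634.4, 238.5, 53.5]
ee_rot: [-0.0, 0.708, 0.707, -0.001]
wrist_force: [-1.4, 0.3, -2.5]
gripper_width: 0.667
grasp_force: 30.0
```

{"name": "jog_arm", "arguments": {
  "motion": [
    [0,0,0.2,0,0,0,1],
    [0,0,0.12,0,0,0,1],
    [0,0,0,0,0,0,1]
  ]
}}

```text
time_s: 13.15
eef_pos: [634.4, 239.5, 41.0]
ee_rot: [0.0, 0.707, 0.707, -0.0]
wrist_force: [-0.4, 0.5, -2.4]
gripper_width: 0.668
grasp_force: 30.0
```

{"name": "jog_arm", "arguments": {
  "motion": [
    [0,0,0,0,0,0,0.15],
    [0,0,0,0,0,0,0.15],
    [0,0,0,0,0,0,0.15]
  ]
}}

```text
time_s: 13.52
eef_pos: [634.9, 239.8, 41.6]
ee_rot: [0.0, 0.707, 0.707, 0.0]
wrist_force: [-0.2, 0.5, 1.2]
gripper_width: 0.848
grasp_force: 0.0
```

{"name": "jog_arm", "arguments": {
  "motion": [
    [0,0,-0.5,0,0,0,0.15],
    [0,0,-0.9,0,0,0,0.15],
    [0,0,-0.9,0,0,0,1],
    [0,0,-0.9,0,0,0,1],
    [0,0,-0.7,0,0,0,1]
  ]
}}

```text
time_s: 14.15
eef_pos: [634.9, 240.2, 200.7]
ee_rot: [0.0, 0.707, 0.707, 0.001]
wrist_force: [0.4, -0.7, -0.4]
gripper_width: 0.575
grasp_force: 0.0
```

{"name": "jog_arm", "arguments": {
  "motion": [
    [0.5,-0.9,0,0,0,0,1],
    [0.5,-0.9,0,0,0,0,1],
    [0.5,-0.9,0,0,0,0,1],
    [0,0,0,0,0,0,1]
  ]
}}

```text
time_s: 14.65
eef_pos: [523.5, 302.8, 199.3]
ee_rot: [-0.0, 0.705, 0.709, 0.001]
wrist_force: [0.2, -0.4, 0.1]
gripper_width: 0.14
grasp_force: 0.0
```

```bash
cat >> h.py <<'E'
def lids(f,z=84):
    g=cv2.cvtColor(f['image'],cv2.COLOR_BGR2GRAY)
    return g
E
python3 - <<'E'
from h import *
f=snap('wrist','w2.png');np.save('w2.npy',f,allow_pickle=True);print(get_obs()['eef_pos'])
for p in [(432,397,98),(419,297,98),(447,212,98),(425,93,98)]:print(proj(f,p))
f=snap('top');np.save('t2.npy',f,allow_pickle=True)
cv2.imwrite('pics/t2.png',cv2.resize(f['image'][125:262,190:460],None,fx=2.9,fy=2.9,interpolation=cv2.INTER_CUBIC))
E
```

```text
[525.65097123 301.05531261 199.02469546]
[191.94666892  73.90056853]
[187.60361473 209.43413886]
[230.30823242 305.25222242]
[214.75372732 417.25218404]
```

View pics/w2.png

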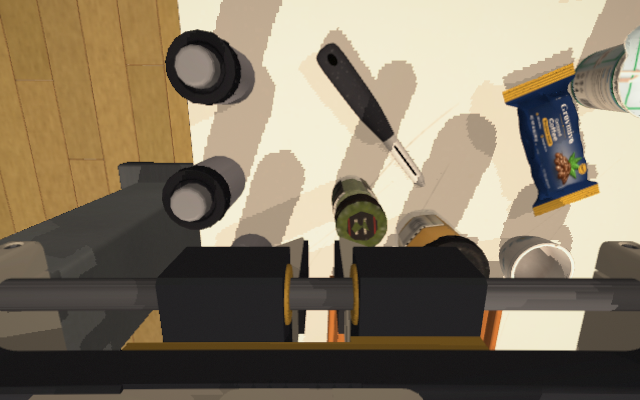

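View pics/t2.png

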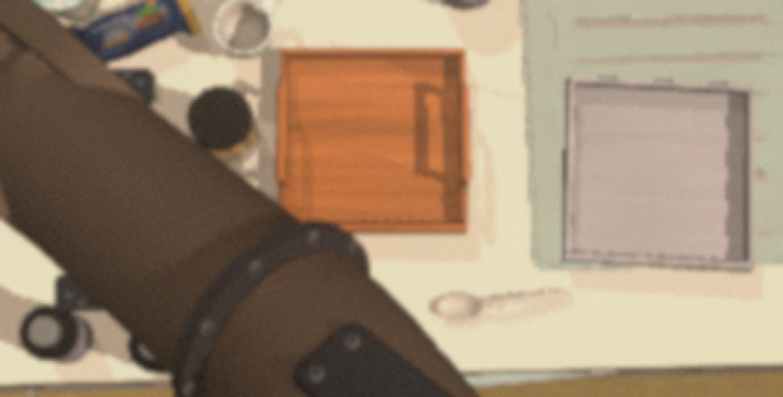

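The wooden tray is now empty, with the honey and spice jars standing to its left. Jar 1's button is at (197,66) in the wrist view and jar 2's at (192,201), about 8 px from prediction. I'll centre over jar 1 and check again.

{"name": "jog_arm", "arguments": {
  "motion": [
    [0.82,-0.76,0,0,0,0,1],
    [0.82,-0.76,0,0,0,0,1],
    [0.82,-0.76,0,0,0,0,1],
    [0,0,0.9,0,0,0,1],
    [0,0,0,0,0,0,1]
  ]
}}

```text
time_s: 15.38
eef_pos: [435.7, 396.2, 159.4]
ee_rot: [0.0, 0.708, 0.707, -0.002]
wrist_force: [0.0, -0.3, 0.4]
gripper_width: 0.005
grasp_force: 0.0
```

{"name": "jog_arm", "arguments": {
  "motion": [
    [0,0,0,0,0,0,1]
  ]
}}

```text
time_s: 15.5
eef_pos: [437.0, 397.5, 162.0]
ee_rot: [0.0, 0.708, 0.706, 0.0]
wrist_force: [-0.3, 0.5, 0.2]
gripper_width: 0.002
grasp_force: 0.0
```

```bash
cat >> h.py <<'E'
def button(f,guess,z=98,win=110):
    """grey disc inside black lid ring nearest to the projected guess; prints pixel, world at height z"""
    im=f['image'];g=cv2.GaussianBlur(cv2.cvtColor(im,cv2.COLOR_BGR2GRAY),(5,5),0)
    u0,v0=proj(f,guess)
    hsv=cv2.cvtColor(im,cv2.COLOR_BGR2HSV)
    m=((g>75)&(hsv[...,1]<45)).astype(np.uint8); m=cv2.morphologyEx(m,cv2.MORPH_OPEN,np.ones((5,5)))
    cs,_=cv2.findContours(m,cv2.RETR_LIST,cv2.CHAIN_APPROX_NONE);out=[]
    for c in cs:
        if len(c)<20: continue
        (u,v),(a,b),t=cv2.fitEllipse(c);A=cv2.contourArea(c)
        if np.hypot(u-u0,v-v0)<win and A>300 and min(a,b)/max(a,b)>.75 and A/(np.pi*a*b/4)>.9: out.append((u,v,a,b,onz(f,u,v,z).round(1)))
    return (u0,v0),out
E
python3 - <<'E'
from h import *
f=snap('wrist','w3.png');o=get_obs();print(o['eef_pos'],button(f,(432,397,98)))
f=np.load('w2.npy',allow_pickle=True).item();print(button(f,(432,397,98),98,50),button(f,(419,297,98),98,50))
E
```

```text
[437.01459871 397.77425072 162.31358049] ((np.float64(313.44134028723164), np.float64(218.6476593552381)), [(316.1713562011719, 209.7785186767578, 39.05369567871094, 40.375831604003906, array([433.9, 403.3,  98. ]))])
((np.float64(191.94666891550395), np.float64(73.90056852738019)), [(194.74880981445312, 66.16546630859375, 37.7630615234375, 44.21074295043945, array([434.5, 402.1,  98. ]))]) ((np.float64(187.6036147268889), np.float64(209.43413885973865)), [(188.20639038085938, 203.86227416992188, 33.32272720336914, 35.76689529418945, array([419.9, 301.6,  98. ]))])
```

View pics/w3.png

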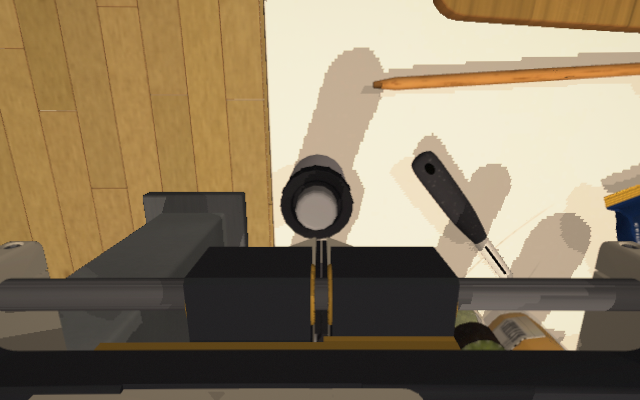

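Wrist view: jar 1's button is at (316,210), just ahead of the closed fingertips. I'll centre on it and press.

{"name": "jog_arm", "arguments": {
  "motion": [
    [0.1,-0.09,0.7,0,0,0,1],
    [0,0,0.7,0,0,0,1],
    [0,0,0,0,0,0,1]
  ]
}}

```text
time_s: 15.92
eef_pos: [432.1, 400.9, 104.5]
ee_rot: [0.0, 0.708, 0.706, -0.001]
wrist_force: [0.4, 0.1, 0.9]
gripper_width: 0.002
grasp_force: 0.0
```

{"name": "jog_arm", "arguments": {
  "motion": [
    [0,0,0.2,0,0,0,1],
    [0,0,0.2,0,0,0,1],
    [0,0,0,0,0,0,1]
  ]
}}

```text
time_s: 16.3
eef_pos: [432.4, 402.6, 89.5]
ee_rot: [-0.0, 0.707, 0.707, 0.001]
wrist_force: [1.0, -0.0, 4.5]
gripper_width: 0.004
grasp_force: 1.8
```

{"name": "jog_arm", "arguments": {
  "motion": [
    [0,0,0.1,0,0,0,1],
    [0,0,0,0,0,0,1]
  ]
}}

```text
time_s: 16.55
eef_pos: [433.0, 403.0, 86.3]
ee_rot: [0.0, 0.707, 0.707, 0.001]
wrist_force: [2.9, 0.6, 8.5]
gripper_width: 0.003
grasp_force: 4.5
```

{"name": "jog_arm", "arguments": {
  "motion": [
    [0,0,0.1,0,0,0,1],
    [0,0,0,0,0,0,1]
  ]
}}

```text
time_s: 16.8
eef_pos: [433.4, 403.6, 85.6]
ee_rot: [0.001, 0.707, 0.707, 0.003]
wrist_force: [-4.6, -8.2, 42.4]
gripper_width: 0.003
grasp_force: 21.2
```

{"name": "jog_arm", "arguments": {
  "motion": [
    [0,0,-0.1,0,0,0,1],
    [0,0,-0.15,0,0,0,1],
    [0,0,0,0,0,0,1],
    [0,0,0,0,0,0,1]
  ]
}}

```text
time_s: 17.3
eef_pos: [431.8, 402.1, 90.9]
ee_rot: [-0.0, 0.707, 0.707, -0.0]
wrist_force: [1.1, 0.4, 3.5]
gripper_width: 0.001
grasp_force: 1.7
```

{"name": "jog_arm", "arguments": {
  "motion": [
    [0,0,0,0,0,0,1]
  ]
}}

```text
time_s: 17.42
eef_pos: [431.7, 402.1, 90.8]
ee_rot: [-0.0, 0.707, 0.707, -0.0]
wrist_force: [0.4, 0.4, 3.3]
gripper_width: 0.005
grasp_force: 1.7
```

{"name": "jog_arm", "arguments": {
  "motion": [
    [0,0,0,0,0,0,1]
  ]
}}

```text
time_s: 17.55
eef_pos: [431.8, 402.1, 90.9]
ee_rot: [-0.0, 0.707, 0.707, -0.0]
wrist_force: [1.6, 0.5, 3.6]
gripper_width: 0.006
grasp_force: 1.6
```

{"name": "jog_arm", "arguments": {
  "motion": [
    [0,0,-0.9,0,0,0,0],
    [0,0,-0.9,0,0,0,0],
    [0,0,0,0,0,0,0],
    [0,0,0,0,0,0,0],
    [0,0,0,0,0,0,0]
  ]
}}

```text
time_s: 18.18
eef_pos: [431.3, 401.2, 161.7]
ee_rot: [0.0, 0.707, 0.707, -0.001]
wrist_force: [-0.3, -0.2, 0.3]
gripper_width: 0.501
grasp_force: 0.0
```

```bash
python3 - <<'E'
from h import *
f=snap('wrist','w4.png');o=get_obs();print(o['eef_pos'],o['wrist_force'],button(f,(432,402,98)),button(f,(432,402,98),88))
c=f['image'][100:300,220:420]
a=cv2.imread('pics/w3.png')[100:300,220:420]
cv2.imwrite('pics/c4.png',cv2.resize(np.hstack([a,c]),None,fx=2,fy=2))
E
```

```text
[431.32509556 401.38946524 161.81865951] [-0.0850531  -0.28265971 -0.70955908] ((np.float64(322.1621455324808), np.float64(216.81045404787042)), [(324.8431396484375, 215.02001953125, 38.67472839355469, 40.04605484008789, array([433.8, 403.3,  98. ]))]) ((np.float64(322.1621455324808), np.float64(216.81045404787042)), [(324.8431396484375, 215.02001953125, 38.67472839355469, 40.04605484008789, array([433.9, 400. ,  88. ]))])
```

View pics/c4.png

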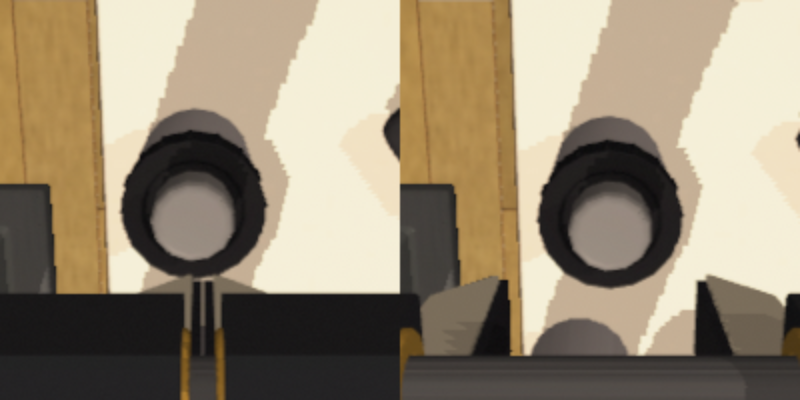

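Crops before and after show the same raised button, and at z=91 the spring still pushes with 3.5 N. Jar 1 is therefore faulty and goes to the metal tray. I'll grip it now.

{"name": "jog_arm", "arguments": {
  "motion": [
    [0.02,0.06,0.7,0,0,0,0],
    [0,0,0.7,0,0,0,0],
    [0,0,0.8,0,0,0,0],
    [0,0,0.8,0,0,0,0],
    [0,0,0,0,0,0,0]
  ]
}}

```text
time_s: 18.85
eef_pos: [432.7, 401.1, 40.4]
ee_rot: [0.0, 0.707, 0.707, -0.003]
wrist_force: [0.6, -0.7, -0.1]
gripper_width: 0.994
grasp_force: 0.0
```

{"name": "jog_arm", "arguments": {
  "motion": [
    [0,0,0,0,0,0,1],
    [0,0,0,0,0,0,1],
    [0,0,0,0,0,0,1],
    [0,0,0,0,0,0,1],
    [0,0,0,0,0,0,1]
  ]
}}

```text
time_s: 19.48
eef_pos: [434.4, 403.0, 43.5]
ee_rot: [0.0, 0.707, 0.707, 0.0]
wrist_force: [-0.7, -1.2, 2.6]
gripper_width: 0.559
grasp_force: 30.0
```

{"name": "jog_arm", "arguments": {
  "motion": [
    [0,0,0,0,0,0,1]
  ]
}}

```text
time_s: 19.6
eef_pos: [434.4, 403.0, 43.5]
ee_rot: [0.0, 0.707, 0.707, 0.0]
wrist_force: [0.2, -0.8, 4.6]
gripper_width: 0.559
grasp_force: 30.0
```

{"name": "jog_arm", "arguments": {
  "motion": [
    [0,0,-0.3,0,0,0,1],
    [0,0,-0.9,0,0,0,1],
    [0,0,-0.9,0,0,0,1],
    [0,0,-0.9,0,0,0,1],
    [0,0,-0.5,0,0,0,1]
  ]
}}

```text
time_s: 20.23
eef_pos: [434.4, 403.4, 185.5]
ee_rot: [-0.0, 0.707, 0.707, 0.001]
wrist_force: [0.0, -0.3, -2.3]
gripper_width: 0.561
grasp_force: 30.0
```

{"name": "jog_arm", "arguments": {
  "motion": [
    [-0.95,0.276,0,0,0,0,1],
    [-0.95,0.276,0,0,0,0,1],
    [-0.95,0.276,0,0,0,0,1],
    [-0.95,0.276,0,0,0,0,1],
    [-0.95,0.276,0,0,0,0,1]
  ]
}}

```text
time_s: 20.85
eef_pos: [489.3, 211.5, 183.5]
ee_rot: [0.0, 0.707, 0.707, -0.0]
wrist_force: [2.0, -0.5, -1.5]
gripper_width: 0.565
grasp_force: 30.0
```

{"name": "jog_arm", "arguments": {
  "motion": [
    [-0.95,0.276,0,0,0,0,1],
    [-0.95,0.276,0,0,0,0,1],
    [-0.95,0.276,0,0,0,0,1],
    [-0.95,0.276,0,0,0,0,1],
    [-0.95,0.276,0,0,0,0,1]
  ]
}}

```text
time_s: 21.48
eef_pos: [544.4, 21.6, 183.5]
ee_rot: [-0.0, 0.707, 0.707, -0.0]
wrist_force: [-0.3, 0.4, -2.2]
gripper_width: 0.561
grasp_force: 30.0
```

{"name": "jog_arm", "arguments": {
  "motion": [
    [-0.95,0.276,0,0,0,0,1],
    [-0.95,0.276,0,0,0,0,1],
    [-0.95,0.276,0,0,0,0,1],
    [-0.95,0.276,0,0,0,0,1],
    [-0.95,0.276,0,0,0,0,1]
  ]
}}

```text
time_s: 22.1
eef_pos: [599.5, -168.3, 183.5]
ee_rot: [-0.0, 0.707, 0.707, 0.0]
wrist_force: [0.7, 0.4, -3.1]
gripper_width: 0.563
grasp_force: 30.0
```

{"name": "jog_arm", "arguments": {
  "motion": [
    [-0.95,0.276,0,0,0,0,1],
    [-0.95,0.276,0,0,0,0,1],
    [0,0,0,0,0,0,1],
    [0,0,0,0,0,0,1]
  ]
}}

```text
time_s: 22.6
eef_pos: [621.3, -242.4, 183.1]
ee_rot: [-0.001, 0.707, 0.707, 0.0]
wrist_force: [-0.7, 1.4, -2.5]
gripper_width: 0.564
grasp_force: 30.0
```

```bash
python3 - <<'E'
from h import *
f=snap('wrist','w5.png');np.save('w5.npy',f,allow_pickle=True);o=get_obs();print(o['eef_pos'])
f=snap('top');np.save('t5.npy',f,allow_pickle=True)
cv2.imwrite('pics/t5.png',cv2.resize(f['image'][125:262,190:460],None,fx=2.9,fy=2.9,interpolation=cv2.INTER_CUBIC))
E
```

```text
[ 621.49219757 -241.76145337  183.2437065 ]
```

View pics/w5.png

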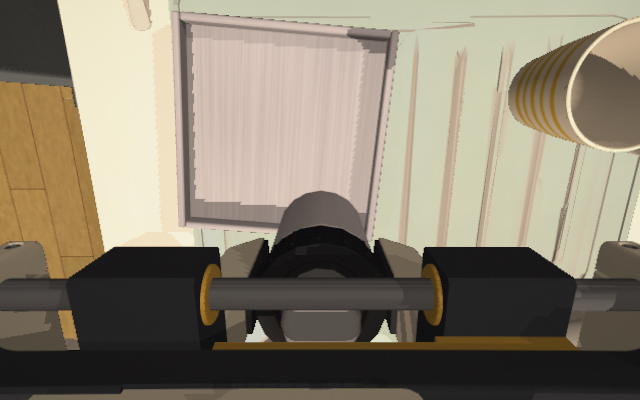

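Wrist view: metal tray rim corners at about (176,12), (397,31) and (181,227), with the jar's base still overhanging the near-right corner.

```bash
python3 - <<'E'
from h import *
f=np.load('w5.npy',allow_pickle=True).item()
for p in [(176,12),(397,31),(372,238),(181,227)]: print(onz(f,*p,24).round())
f=np.load('t5.npy',allow_pickle=True).item()
for p in [(319.7,238.8),(275.5,231.9),(243.4,242.9)]: print(onz(f,*p,98).round())
E
```

```text
[502. -95.  24.]
[ 685. -109.   24.]
[ 671. -295.   24.]
[ 485. -283.   24.]
[424.  92.  98.]
[446. 211.  98.]
[419. 297.  98.]
```

View pics/t5.png

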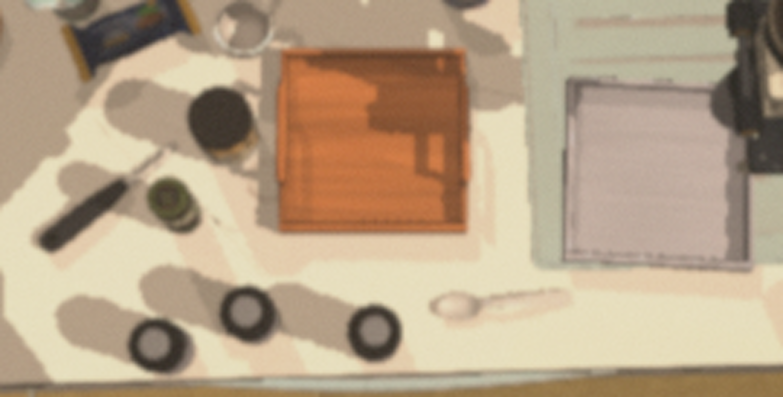

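Top view: the tray is empty, honey and spice stand upright, and jars 2–4 haven't moved. I'll place jar 1.

{"name": "jog_arm", "arguments": {
  "motion": [
    [0,0,0.9,0,0,0,1],
    [0,0,0.9,0,0,0,1],
    [0,0,0.9,0,0,0,1],
    [0,0,0.3,0,0,0,1],
    [0,0,0,0,0,0,1]
  ]
}}

```text
time_s: 23.32
eef_pos: [621.6, -242.4, 63.2]
ee_rot: [-0.0, 0.707, 0.707, -0.0]
wrist_force: [-0.5, -0.0, -1.4]
gripper_width: 0.563
grasp_force: 30.0
```

{"name": "jog_arm", "arguments": {
  "motion": [
    [0,0,0.15,0,0,0,1],
    [0,0,0.1,0,0,0,1],
    [0,0,0,0,0,0,1]
  ]
}}

```text
time_s: 23.7
eef_pos: [621.6, -243.3, 53.3]
ee_rot: [0.0, 0.707, 0.707, -0.0]
wrist_force: [-0.6, -0.6, -2.4]
gripper_width: 0.564
grasp_force: 30.0
```

{"name": "jog_arm", "arguments": {
  "motion": [
    [0,0,0.06,0,0,0,1],
    [0,0,0,0,0,0,1],
    [0,0,0,0,0,0,0.25],
    [0,0,0,0,0,0,0.25],
    [0,0,0,0,0,0,0.25]
  ]
}}

```text
time_s: 24.32
eef_pos: [621.8, -243.2, 51.0]
ee_rot: [0.0, 0.707, 0.707, 0.0]
wrist_force: [-0.0, 0.9, 0.1]
gripper_width: 0.747
grasp_force: 0.0
```

{"name": "jog_arm", "arguments": {
  "motion": [
    [0,0,-0.5,0,0,0,0.25],
    [0,0,-0.9,0,0,0,0.25],
    [0,0,-0.9,0,0,0,1],
    [0,0,-0.5,0,0,0,1]
  ]
}}

```text
time_s: 24.82
eef_pos: [622.8, -243.2, 166.7]
ee_rot: [0.002, 0.707, 0.707, 0.001]
wrist_force: [-0.0, -1.0, 0.7]
gripper_width: 0.585
grasp_force: 0.0
```

{"name": "jog_arm", "arguments": {
  "motion": [
    [0.97,-0.36,0,0,0,0,1],
    [0.97,-0.36,0,0,0,0,1],
    [0.97,-0.36,0,0,0,0,1],
    [0.97,-0.36,0,0,0,0,1],
    [0.97,-0.36,0,0,0,0,1]
  ]
}}

```text
time_s: 25.45
eef_pos: [549.7, -47.8, 164.4]
ee_rot: [0.001, 0.707, 0.707, 0.001]
wrist_force: [0.4, 0.8, 0.7]
gripper_width: 0.04
grasp_force: 0.0
```

{"name": "jog_arm", "arguments": {
  "motion": [
    [0.97,-0.36,0,0,0,0,1],
    [0.97,-0.36,0,0,0,0,1],
    [0.97,-0.36,0,0,0,0,1],
    [0.97,-0.36,0,0,0,0,1],
    [0.97,-0.36,0,0,0,0,1]
  ]
}}

```text
time_s: 26.08
eef_pos: [477.7, 146.3, 164.3]
ee_rot: [0.001, 0.707, 0.707, 0.001]
wrist_force: [0.5, -1.2, 0.3]
gripper_width: 0.001
grasp_force: 0.0
```

{"name": "jog_arm", "arguments": {
  "motion": [
    [0.97,-0.36,0,0,0,0,1],
    [0.97,-0.36,0,0,0,0,1],
    [0.97,-0.36,0,0,0,0,1],
    [0.97,-0.36,0,0,0,0,1],
    [0,0,0,0,0,0,1]
  ]
}}

```text
time_s: 26.7
eef_pos: [418.7, 304.1, 164.5]
ee_rot: [-0.001, 0.705, 0.709, 0.001]
wrist_force: [1.2, 0.5, 0.6]
gripper_width: 0.005
grasp_force: 0.0
```

{"name": "jog_arm", "arguments": {
  "motion": [
    [0,0,0,0,0,0,1]
  ]
}}

```text
time_s: 26.82
eef_pos: [420.6, 299.9, 163.5]
ee_rot: [0.0, 0.707, 0.707, 0.0]
wrist_force: [0.4, -0.9, 0.2]
gripper_width: 0.003
grasp_force: 0.0
```

```bash
python3 - <<'E'
from h import *
f=snap('wrist','w6.png');o=get_obs();print(o['eef_pos'],button(f,(420,301,98)),proj(f,(420,301,98)))
E
```

```text
[420.88413025 299.29120881 163.31552002] ((np.float64(319.8442169994582), np.float64(215.6402612003995)), [(318.65704345703125, 214.57496643066406, 38.50507736206055, 39.8270378112793, array([419.2, 301.8,  98. ]))]) [319.844217  215.6402612]
```

{"name": "jog_arm", "arguments": {
  "motion": [
    [0.03,-0.03,0.75,0,0,0,1],
    [0,0,0.7,0,0,0,1],
    [0,0,0,0,0,0,1],
    [0,0,0.2,0,0,0,1],
    [0,0,0.2,0,0,0,1]
  ]
}}

```text
time_s: 27.5
eef_pos: [420.1, 301.4, 89.4]
ee_rot: [0.0, 0.708, 0.707, 0.001]
wrist_force: [0.2, -0.4, 3.5]
gripper_width: 0.01
grasp_force: 1.8
```

{"name": "jog_arm", "arguments": {
  "motion": [
    [0,0,0.1,0,0,0,1],
    [0,0,0,0,0,0,1],
    [0,0,0,0,0,0,1]
  ]
}}

```text
time_s: 27.88
eef_pos: [420.2, 301.6, 86.1]
ee_rot: [0.001, 0.707, 0.707, 0.001]
wrist_force: [-0.7, -4.8, 14.2]
gripper_width: 0.002
grasp_force: 7.5
```

{"name": "jog_arm", "arguments": {
  "motion": [
    [0,0,0.05,0,0,0,1],
    [0,0,0,0,0,0,1]
  ]
}}

```text
time_s: 28.12
eef_pos: [420.6, 302.1, 85.7]
ee_rot: [0.001, 0.707, 0.707, 0.002]
wrist_force: [-4.3, -7.5, 35.0]
gripper_width: 0.007
grasp_force: 17.5
```

{"name": "jog_arm", "arguments": {
  "motion": [
    [0,0,-0.1,0,0,0,1],
    [0,0,-0.12,0,0,0,1],
    [0,0,0,0,0,0,1],
    [0,0,0,0,0,0,1]
  ]
}}

```text
time_s: 28.62
eef_pos: [419.2, 301.4, 91.5]
ee_rot: [-0.0, 0.707, 0.707, 0.0]
wrist_force: [2.2, -0.3, 3.0]
gripper_width: 0.008
grasp_force: 1.5
```

{"name": "jog_arm", "arguments": {
  "motion": [
    [0,0,0,0,0,0,1]
  ]
}}

```text
time_s: 28.75
eef_pos: [419.1, 301.4, 91.3]
ee_rot: [-0.0, 0.707, 0.707, -0.0]
wrist_force: [2.1, 0.4, 4.1]
gripper_width: 0.006
grasp_force: 1.6
```

{"name": "jog_arm", "arguments": {
  "motion": [
    [0,0,-0.9,0,0,0,0],
    [0,0,-0.9,0,0,0,0],
    [0,0,0,0,0,0,0],
    [0,0,0,0,0,0,0],
    [0,0,0,0,0,0,0]
  ]
}}

```text
time_s: 29.38
eef_pos: [418.3, 300.7, 162.2]
ee_rot: [-0.0, 0.707, 0.707, -0.001]
wrist_force: [-0.3, 0.6, 0.7]
gripper_width: 0.502
grasp_force: 0.0
```

```bash
python3 - <<'E'
from h import *
f=snap('wrist','w7.png');o=get_obs();print(o['eef_pos'],o['wrist_force'],button(f,(420,301,98)),button(f,(420,301,98),88))
c=f['image'][100:300,220:420]
a=cv2.imread('pics/w6.png')[100:300,220:420]
cv2.imwrite('pics/c7.png',cv2.resize(np.hstack([a,c]),None,fx=2,fy=2))
E
```

```text
[418.43943821 300.7842546  162.31879214] [-0.50091557  0.29034836 -0.09893619] ((np.float64(323.508463332822), np.float64(217.23371019809858)), [(322.2835693359375, 216.1041717529297, 38.47871017456055, 40.1484260559082, array([419.2, 301.8,  98. ]))]) ((np.float64(323.508463332822), np.float64(217.23371019809858)), [(322.2835693359375, 216.1041717529297, 38.47871017456055, 40.1484260559082, array([419.2, 298.5,  88. ]))])
```

View pics/c7.png

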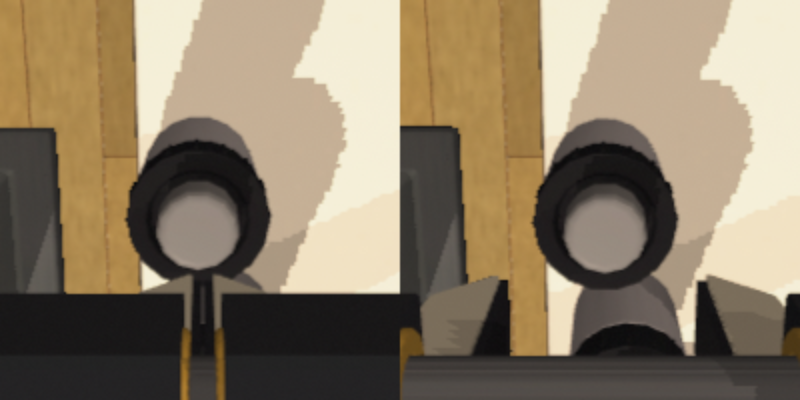

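Crops show the button raised again, and the spring pushed back with 3–4 N. Jar 2 is faulty, so it goes to the metal tray.

{"name": "jog_arm", "arguments": {
  "motion": [
    [0.01,0.02,0.7,0,0,0,0],
    [0,0,0.7,0,0,0,0],
    [0,0,0.8,0,0,0,0],
    [0,0,0.8,0,0,0,0],
    [0,0,0,0,0,0,0]
  ]
}}

```text
time_s: 30.05
eef_pos: [418.1, 300.3, 41.2]
ee_rot: [-0.0, 0.707, 0.707, -0.003]
wrist_force: [-1.1, 0.3, 0.5]
gripper_width: 0.996
grasp_force: 0.0
```

{"name": "jog_arm", "arguments": {
  "motion": [
    [0,0,0,0,0,0,1],
    [0,0,0,0,0,0,1],
    [0,0,0,0,0,0,1],
    [0,0,0,0,0,0,1],
    [0,0,0,0,0,0,1]
  ]
}}

```text
time_s: 30.68
eef_pos: [420.0, 301.8, 43.8]
ee_rot: [0.0, 0.707, 0.707, 0.0]
wrist_force: [-0.5, -0.2, 4.5]
gripper_width: 0.567
grasp_force: 30.0
```

{"name": "jog_arm", "arguments": {
  "motion": [
    [0,0,0,0,0,0,1]
  ]
}}

```text
time_s: 30.8
eef_pos: [420.0, 301.8, 43.8]
ee_rot: [0.0, 0.707, 0.707, 0.0]
wrist_force: [-1.3, -1.4, 6.3]
gripper_width: 0.56
grasp_force: 30.0
```

{"name": "jog_arm", "arguments": {
  "motion": [
    [0,0,-0.3,0,0,0,1],
    [0,0,-0.9,0,0,0,1],
    [0,0,-0.9,0,0,0,1],
    [0,0,-0.9,0,0,0,1],
    [0,0,-0.5,0,0,0,1]
  ]
}}

```text
time_s: 31.42
eef_pos: [420.0, 302.1, 185.8]
ee_rot: [0.0, 0.707, 0.707, 0.001]
wrist_force: [0.5, -0.1, -3.0]
gripper_width: 0.561
grasp_force: 30.0
```

{"name": "jog_arm", "arguments": {
  "motion": [
    [-0.95,0.438,0,0,0,0,1],
    [-0.95,0.438,0,0,0,0,1],
    [-0.95,0.438,0,0,0,0,1],
    [-0.95,0.438,0,0,0,0,1],
    [-0.95,0.438,0,0,0,0,1]
  ]
}}

```text
time_s: 32.05
eef_pos: [507.5, 110.3, 183.9]
ee_rot: [-0.0, 0.707, 0.707, -0.0]
wrist_force: [0.6, -0.7, -3.3]
gripper_width: 0.563
grasp_force: 30.0
```

{"name": "jog_arm", "arguments": {
  "motion": [
    [-0.95,0.438,0,0,0,0,1],
    [-0.95,0.438,0,0,0,0,1],
    [-0.95,0.438,0,0,0,0,1],
    [-0.95,0.438,0,0,0,0,1],
    [-0.95,0.438,0,0,0,0,1]
  ]
}}

```text
time_s: 32.67
eef_pos: [594.9, -79.5, 183.9]
ee_rot: [-0.0, 0.707, 0.707, -0.0]
wrist_force: [0.6, -0.1, -2.2]
gripper_width: 0.562
grasp_force: 30.0
```

{"name": "jog_arm", "arguments": {
  "motion": [
    [-0.95,0.438,0,0,0,0,1],
    [-0.95,0.438,0,0,0,0,1],
    [0,0,0,0,0,0,1],
    [0,0,0,0,0,0,1]
  ]
}}

```text
time_s: 33.17
eef_pos: [629.4, -153.7, 183.4]
ee_rot: [-0.001, 0.707, 0.707, 0.0]
wrist_force: [0.3, 0.1, -3.4]
gripper_width: 0.56
grasp_force: 30.0
```

{"name": "jog_arm", "arguments": {
  "motion": [
    [-0.04,0,0.9,0,0,0,1],
    [0,0,0.9,0,0,0,1],
    [0,0,0.9,0,0,0,1],
    [0,0,0.3,0,0,0,1],
    [0,0,0,0,0,0,1]
  ]
}}

```text
time_s: 33.8
eef_pos: [629.7, -155.0, 63.6]
ee_rot: [-0.0, 0.707, 0.707, -0.0]
wrist_force: [0.5, -0.8, -3.3]
gripper_width: 0.561
grasp_force: 30.0
```

{"name": "jog_arm", "arguments": {
  "motion": [
    [0,0,0.15,0,0,0,1],
    [0,0,0.1,0,0,0,1],
    [0,0,0.06,0,0,0,1],
    [0,0,0,0,0,0,1]
  ]
}}

```text
time_s: 34.3
eef_pos: [629.9, -156.0, 51.1]
ee_rot: [-0.0, 0.707, 0.707, -0.0]
wrist_force: [-0.6, -0.3, -2.6]
gripper_width: 0.562
grasp_force: 30.0
```

{"name": "jog_arm", "arguments": {
  "motion": [
    [0,0,0,0,0,0,0.25],
    [0,0,0,0,0,0,0.25],
    [0,0,0,0,0,0,0.25]
  ]
}}

```text
time_s: 34.67
eef_pos: [630.2, -156.0, 51.5]
ee_rot: [0.0, 0.707, 0.707, 0.0]
wrist_force: [-0.5, -0.1, -0.3]
gripper_width: 0.747
grasp_force: 0.0
```

{"name": "jog_arm", "arguments": {
  "motion": [
    [0,0,-0.5,0,0,0,0.25],
    [0,0,-0.9,0,0,0,0.25],
    [0,0,-0.9,0,0,0,1],
    [0,0,-0.5,0,0,0,1]
  ]
}}

```text
time_s: 35.17
eef_pos: [631.1, -155.9, 167.0]
ee_rot: [0.002, 0.707, 0.707, 0.001]
wrist_force: [0.4, 0.7, 0.3]
gripper_width: 0.584
grasp_force: 0.0
```

{"name": "jog_arm", "arguments": {
  "motion": [
    [0.92,-0.455,0,0,0,0,1],
    [0.92,-0.455,0,0,0,0,1],
    [0.92,-0.455,0,0,0,0,1],
    [0.92,-0.455,0,0,0,0,1],
    [0.92,-0.455,0,0,0,0,1]
  ]
}}

```text
time_s: 35.8
eef_pos: [538.7, 29.4, 164.7]
ee_rot: [0.001, 0.707, 0.707, 0.001]
wrist_force: [-0.0, 0.6, 0.0]
gripper_width: 0.041
grasp_force: 0.0
```

{"name": "jog_arm", "arguments": {
  "motion": [
    [0.92,-0.455,0,0,0,0,1],
    [0.92,-0.455,0,0,0,0,1],
    [0.92,-0.455,0,0,0,0,1],
    [0.92,-0.455,0,0,0,0,1],
    [0.92,-0.455,0,0,0,0,1]
  ]
}}

```text
time_s: 36.42
eef_pos: [447.8, 213.5, 164.7]
ee_rot: [0.001, 0.707, 0.707, 0.001]
wrist_force: [0.7, 0.2, -0.5]
gripper_width: 0.007
grasp_force: 0.0
```

{"name": "jog_arm", "arguments": {
  "motion": [
    [0,0,0,0,0,0,1],
    [0,0,0,0,0,0,1],
    [0,0,0,0,0,0,1]
  ]
}}

```text
time_s: 36.8
eef_pos: [448.8, 211.0, 163.5]
ee_rot: [0.0, 0.708, 0.706, 0.0]
wrist_force: [-0.6, -0.1, -0.6]
gripper_width: 0.008
grasp_force: 0.0
```

```bash
python3 - <<'E'
from h import *
f=snap('wrist','w8.png');o=get_obs();print(o['eef_pos'],button(f,(447,215,98)))
E
```

```text
[448.66997813 211.04131585 163.30948683] ((np.float64(318.20314461964193), np.float64(211.6464174785214)), [(291.47552490234375, 193.2058868408203, 40.06742477416992, 40.56155776977539, array([429.2, 227.9,  98. ]))])
```

Jar 3 has been knocked to about (429,227). I'll follow it and measure again.

{"name": "jog_arm", "arguments": {
  "motion": [
    [0.39,-0.49,0,0,0,0,1],
    [0,0,0,0,0,0,1],
    [0,0,0,0,0,0,1]
  ]
}}

```text
time_s: 37.22
eef_pos: [429.1, 227.0, 163.2]
ee_rot: [0.0, 0.708, 0.707, -0.0]
wrist_force: [-0.2, -0.7, -0.5]
gripper_width: 0.006
grasp_force: 0.0
```

```bash
python3 - <<'E'
from h import *
f=snap('wrist','w9.png');o=get_obs();print(o['eef_pos'],button(f,(429,227,98)))
f=snap('top');cv2.imwrite('pics/t9.png',cv2.resize(f['image'][125:262,190:460],None,fx=2.9,fy=2.9,interpolation=cv2.INTER_CUBIC))
E
```

```text
[429.19810868 226.91083058 163.10151528] ((np.float64(320.68865505604055), np.float64(217.30135927619617)), [(320.6866149902344, 215.91893005371094, 38.53353500366211, 39.80906295776367, array([429., 228.,  98.]))])
```

View pics/w9.png

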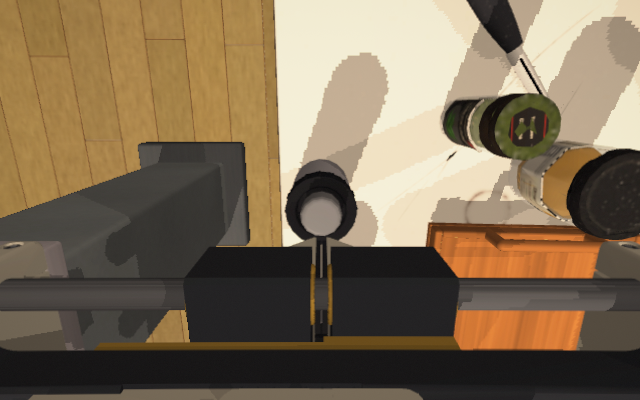

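Jar 3 stands upright with its button at (321,216), directly under the fingers. I'll press it.

{"name": "jog_arm", "arguments": {
  "motion": [
    [0.01,0,0.75,0,0,0,1],
    [0,0,0.7,0,0,0,1],
    [0,0,0,0,0,0,1],
    [0,0,0.2,0,0,0,1],
    [0,0,0.2,0,0,0,1]
  ]
}}

```text
time_s: 37.95
eef_pos: [429.4, 228.5, 89.8]
ee_rot: [0.0, 0.707, 0.707, 0.001]
wrist_force: [0.1, 0.0, 3.5]
gripper_width: 0.005
grasp_force: 1.9
```

{"name": "jog_arm", "arguments": {
  "motion": [
    [0,0,0.1,0,0,0,1],
    [0,0,0,0,0,0,1],
    [0,0,0,0,0,0,1]
  ]
}}

```text
time_s: 38.33
eef_pos: [429.4, 228.5, 86.2]
ee_rot: [0.001, 0.707, 0.707, 0.001]
wrist_force: [0.2, -1.8, 11.4]
gripper_width: 0.002
grasp_force: 5.7
```

{"name": "jog_arm", "arguments": {
  "motion": [
    [0,0,0.04,0,0,0,1],
    [0,0,0,0,0,0,1]
  ]
}}

```text
time_s: 38.58
eef_pos: [429.7, 228.8, 85.8]
ee_rot: [0.001, 0.707, 0.707, 0.001]
wrist_force: [-3.7, -5.5, 28.4]
gripper_width: 0.005
grasp_force: 14.7
```

{"name": "jog_arm", "arguments": {
  "motion": [
    [0,0,-0.1,0,0,0,1],
    [0,0,-0.11,0,0,0,1],
    [0,0,0,0,0,0,1],
    [0,0,0,0,0,0,1]
  ]
}}

```text
time_s: 39.08
eef_pos: [428.3, 227.9, 91.7]
ee_rot: [-0.0, 0.707, 0.707, -0.0]
wrist_force: [0.4, 0.1, 0.1]
gripper_width: 0.002
grasp_force: 0.0
```

{"name": "jog_arm", "arguments": {
  "motion": [
    [0,0,0,0,0,0,1]
  ]
}}

```text
time_s: 39.2
eef_pos: [428.3, 228.0, 91.6]
ee_rot: [-0.0, 0.707, 0.707, -0.0]
wrist_force: [-0.4, 0.4, 0.5]
gripper_width: 0.005
grasp_force: 0.0
```

{"name": "jog_arm", "arguments": {
  "motion": [
    [0,0,-0.9,0,0,0,0],
    [0,0,-0.9,0,0,0,0],
    [0,0,0,0,0,0,0],
    [0,0,0,0,0,0,0],
    [0,0,0,0,0,0,0]
  ]
}}

```text
time_s: 39.83
eef_pos: [427.9, 227.6, 162.8]
ee_rot: [-0.0, 0.707, 0.707, -0.001]
wrist_force: [-0.9, 0.1, 0.6]
gripper_width: 0.5
grasp_force: 0.0
```

```bash
python3 - <<'E'
from h import *
f=snap('wrist','w10.png');o=get_obs();print(o['eef_pos'],o['wrist_force'],button(f,(429,228,98)),button(f,(429,228,98),88))
c=f['image'][100:300,220:420]
a=cv2.imread('pics/w9.png')[100:300,220:420]
cv2.imwrite('pics/c10.png',cv2.resize(np.hstack([a,c]),None,fx=2,fy=2))
E
```

```text
[427.92912457 227.71113381 162.89120085] [-0.02892035  0.20025175 -0.31837381] ((np.float64(322.7080441006254), np.float64(216.9091077223097)), [(322.6724548339844, 212.44644165039062, 36.805049896240234, 37.946842193603516, array([429. , 231.2,  98. ]))]) ((np.float64(322.7080441006254), np.float64(216.9091077223097)), [(322.6724548339844, 212.44644165039062, 36.805049896240234, 37.946842193603516, array([429., 228.,  88.]))])
```

View pics/c10.png

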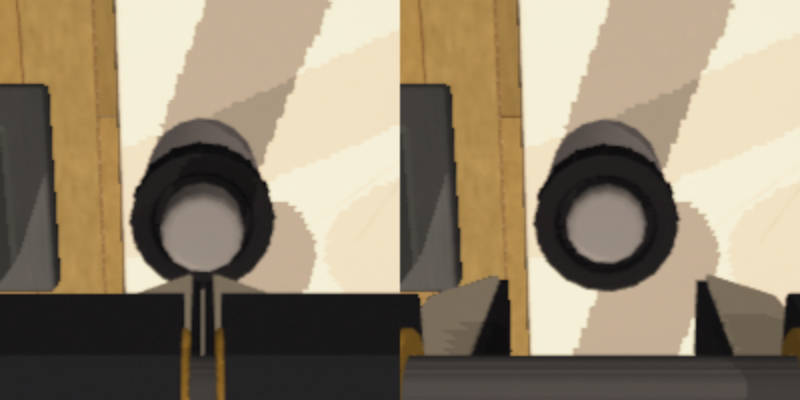

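The right-hand crop shows the button sunk, with a smaller disc centred in the lid, and there is no reaction force at z=91.6. Jar 3 is sound, so it goes to the wooden tray.

{"name": "jog_arm", "arguments": {
  "motion": [
    [0.01,0.02,0.7,0,0,0,0],
    [0,0,0.7,0,0,0,0],
    [0,0,0.8,0,0,0,0],
    [0,0,0.8,0,0,0,0],
    [0,0,0,0,0,0,0]
  ]
}}

```text
time_s: 40.5
eef_pos: [427.4, 227.5, 41.7]
ee_rot: [-0.001, 0.707, 0.707, -0.003]
wrist_force: [0.3, -0.1, 0.2]
gripper_width: 0.995
grasp_force: 0.0
```

{"name": "jog_arm", "arguments": {
  "motion": [
    [0,0,0,0,0,0,1],
    [0,0,0,0,0,0,1],
    [0,0,0,0,0,0,1],
    [0,0,0,0,0,0,1],
    [0,0,0,0,0,0,1]
  ]
}}

```text
time_s: 41.12
eef_pos: [429.5, 228.6, 44.3]
ee_rot: [0.0, 0.707, 0.707, 0.0]
wrist_force: [-1.0, -0.2, 4.4]
gripper_width: 0.559
grasp_force: 30.0
```

{"name": "jog_arm", "arguments": {
  "motion": [
    [0,0,0,0,0,0,1]
  ]
}}

```text
time_s: 41.25
eef_pos: [429.5, 228.6, 44.2]
ee_rot: [0.0, 0.707, 0.707, 0.0]
wrist_force: [-0.8, -1.3, 5.7]
gripper_width: 0.564
grasp_force: 30.0
```

{"name": "jog_arm", "arguments": {
  "motion": [
    [0,0,-0.3,0,0,0,1],
    [0,0,-0.9,0,0,0,1],
    [0,0,-0.9,0,0,0,1],
    [0,0,-0.9,0,0,0,1],
    [0,0,-0.5,0,0,0,1]
  ]
}}

```text
time_s: 41.88
eef_pos: [429.4, 228.8, 186.1]
ee_rot: [0.0, 0.707, 0.707, 0.001]
wrist_force: [0.1, -0.3, -3.6]
gripper_width: 0.561
grasp_force: 30.0
```

{"name": "jog_arm", "arguments": {
  "motion": [
    [-0.635,0.847,0,0,0,0,1],
    [-0.635,0.847,0,0,0,0,1],
    [-0.635,0.847,0,0,0,0,1],
    [-0.635,0.847,0,0,0,0,1],
    [-0.635,0.847,0,0,0,0,1]
  ]
}}

```text
time_s: 42.5
eef_pos: [599.1, 100.5, 184.2]
ee_rot: [-0.0, 0.707, 0.707, -0.0]
wrist_force: [0.6, 0.3, -2.7]
gripper_width: 0.563
grasp_force: 30.0
```

{"name": "jog_arm", "arguments": {
  "motion": [
    [-0.635,0.847,0,0,0,0,1],
    [-0.635,0.847,0,0,0,0,1],
    [0,0,0,0,0,0,1],
    [0,0,0,0,0,0,1]
  ]
}}

```text
time_s: 43.0
eef_pos: [665.5, 51.1, 183.7]
ee_rot: [-0.001, 0.707, 0.707, -0.0]
wrist_force: [-0.3, 0.4, -2.3]
gripper_width: 0.559
grasp_force: 30.0
```

{"name": "jog_arm", "arguments": {
  "motion": [
    [0,0,0.9,0,0,0,1],
    [0,0,0.9,0,0,0,1],
    [0,0,0.9,0,0,0,1],
    [0,0,0.3,0,0,0,1],
    [0,0,0,0,0,0,1]
  ]
}}

```text
time_s: 43.62
eef_pos: [665.8, 51.3, 64.0]
ee_rot: [-0.0, 0.707, 0.707, -0.0]
wrist_force: [-0.4, 0.2, -3.0]
gripper_width: 0.562
grasp_force: 30.0
```

{"name": "jog_arm", "arguments": {
  "motion": [
    [0,0,0.15,0,0,0,1],
    [0,0,0.1,0,0,0,1],
    [0,0,0.05,0,0,0,1],
    [0,0,0,0,0,0,1]
  ]
}}

```text
time_s: 44.12
eef_pos: [666.4, 50.5, 52.0]
ee_rot: [0.0, 0.707, 0.707, -0.0]
wrist_force: [-0.0, -0.4, -2.8]
gripper_width: 0.56
grasp_force: 30.0
```

{"name": "jog_arm", "arguments": {
  "motion": [
    [0,0,0,0,0,0,0.25],
    [0,0,0,0,0,0,0.25],
    [0,0,0,0,0,0,0.25]
  ]
}}

```text
time_s: 44.5
eef_pos: [666.6, 50.6, 52.3]
ee_rot: [0.0, 0.707, 0.707, 0.0]
wrist_force: [0.5, 0.3, 0.4]
gripper_width: 0.748
grasp_force: 0.0
```

{"name": "jog_arm", "arguments": {
  "motion": [
    [0,0,-0.5,0,0,0,0.25],
    [0,0,-0.9,0,0,0,0.25],
    [0,0,-0.9,0,0,0,1],
    [0,0,-0.5,0,0,0,1]
  ]
}}

```text
time_s: 45.0
eef_pos: [667.5, 51.1, 167.9]
ee_rot: [0.001, 0.707, 0.707, 0.002]
wrist_force: [-0.0, -0.1, -0.1]
gripper_width: 0.583
grasp_force: 0.0
```

{"name": "jog_arm", "arguments": {
  "motion": [
    [0.16,-0.86,0,0,0,0,1],
    [0.16,-0.86,0,0,0,0,1],
    [0.16,-0.86,0,0,0,0,1],
    [0.16,-0.86,0,0,0,0,1],
    [0.16,-0.86,0,0,0,0,1]
  ]
}}

```text
time_s: 45.62
eef_pos: [493.7, 83.1, 165.4]
ee_rot: [0.001, 0.707, 0.707, 0.001]
wrist_force: [0.5, -0.2, -0.3]
gripper_width: 0.039
grasp_force: 0.0
```

{"name": "jog_arm", "arguments": {
  "motion": [
    [0.16,-0.86,0,0,0,0,1],
    [0.16,-0.86,0,0,0,0,1],
    [0,0,0,0,0,0,1],
    [0,0,0,0,0,0,1],
    [0,0,0,0,0,0,1]
  ]
}}

```text
time_s: 46.25
eef_pos: [426.7, 95.5, 164.3]
ee_rot: [0.0, 0.708, 0.707, 0.0]
wrist_force: [0.3, -0.4, -0.2]
gripper_width: 0.005
grasp_force: 0.0
```

```bash
python3 - <<'E'
from h import *
f=snap('wrist','w11.png');o=get_obs();print(o['eef_pos'],button(f,(425,96,98)))
E
```

```text
[426.49659674  95.47372368 164.14124766] ((np.float64(318.2806068432013), np.float64(216.16549091487076)), [(319.69921875, 214.9388427734375, 38.421085357666016, 39.62897872924805, array([426. ,  96.9,  98. ]))])
```

{"name": "jog_arm", "arguments": {
  "motion": [
    [0.02,-0.01,0.75,0,0,0,1],
    [0,0,0.7,0,0,0,1],
    [0,0,0,0,0,0,1],
    [0,0,0.2,0,0,0,1],
    [0,0,0.2,0,0,0,1]
  ]
}}

```text
time_s: 46.92
eef_pos: [426.3, 96.7, 90.5]
ee_rot: [0.001, 0.707, 0.707, 0.001]
wrist_force: [0.5, 0.8, 3.6]
gripper_width: 0.004
grasp_force: 1.7
```

{"name": "jog_arm", "arguments": {
  "motion": [
    [0,0,0.12,0,0,0,1],
    [0,0,0,0,0,0,1],
    [0,0,0,0,0,0,1]
  ]
}}

```text
time_s: 47.3
eef_pos: [426.3, 96.7, 86.1]
ee_rot: [0.001, 0.707, 0.707, 0.001]
wrist_force: [-1.3, -0.7, 14.0]
gripper_width: 0.008
grasp_force: 6.5
```

{"name": "jog_arm", "arguments": {
  "motion": [
    [0,0,0.04,0,0,0,1],
    [0,0,0,0,0,0,1]
  ]
}}

```text
time_s: 47.55
eef_pos: [426.6, 96.8, 85.7]
ee_rot: [0.001, 0.707, 0.707, 0.001]
wrist_force: [-6.1, -2.1, 33.8]
gripper_width: 0.003
grasp_force: 17.1
```

{"name": "jog_arm", "arguments": {
  "motion": [
    [0,0,-0.1,0,0,0,1],
    [0,0,-0.12,0,0,0,1],
    [0,0,0,0,0,0,1],
    [0,0,0,0,0,0,1]
  ]
}}

```text
time_s: 48.05
eef_pos: [425.3, 96.3, 92.3]
ee_rot: [0.0, 0.707, 0.707, 0.0]
wrist_force: [1.6, 0.1, 2.8]
gripper_width: 0.008
grasp_force: 1.4
```

{"name": "jog_arm", "arguments": {
  "motion": [
    [0,0,0,0,0,0,1]
  ]
}}

```text
time_s: 48.18
eef_pos: [425.2, 96.3, 92.2]
ee_rot: [-0.0, 0.707, 0.707, -0.0]
wrist_force: [0.9, 0.8, 2.5]
gripper_width: 0.007
grasp_force: 1.5
```

{"name": "jog_arm", "arguments": {
  "motion": [
    [0,0,-0.9,0,0,0,0],
    [0,0,-0.9,0,0,0,0],
    [0,0,0,0,0,0,0],
    [0,0,0,0,0,0,0],
    [0,0,0,0,0,0,0]
  ]
}}

```text
time_s: 48.8
eef_pos: [424.2, 95.9, 163.1]
ee_rot: [-0.001, 0.707, 0.707, -0.001]
wrist_force: [-0.3, -0.5, 0.2]
gripper_width: 0.497
grasp_force: 0.0
```

```bash
python3 - <<'E'
from h import *
f=snap('wrist','w12.png');o=get_obs();print(o['eef_pos'],o['wrist_force'],button(f,(426,97,98)),button(f,(426,97,98),88))
E
```

```text
[424.37985934  96.00693922 163.2675077 ] [ 1.32542486 -0.18968592 -0.28814004] ((np.float64(323.70092451944635), np.float64(215.8215543201922)), [(323.6806335449219, 215.94940185546875, 38.44092559814453, 39.8065185546875, array([426. ,  96.9,  98. ]))]) ((np.float64(323.70092451944635), np.float64(215.8215543201922)), [(323.6806335449219, 215.94940185546875, 38.44092559814453, 39.8065185546875, array([426. ,  93.6,  88. ]))])
```

Jar 4 pushed back with 2.7 N and its disc is full size, so it is faulty and goes to the metal tray.

{"name": "jog_arm", "arguments": {
  "motion": [
    [0.02,0.04,0.7,0,0,0,0],
    [0,0,0.7,0,0,0,0],
    [0,0,0.8,0,0,0,0],
    [0,0,0.8,0,0,0,0],
    [0,0,0,0,0,0,0]
  ]
}}

```text
time_s: 49.48
eef_pos: [424.6, 96.7, 42.3]
ee_rot: [-0.001, 0.707, 0.707, -0.002]
wrist_force: [-0.4, 0.5, 0.2]
gripper_width: 0.997
grasp_force: 0.0
```

{"name": "jog_arm", "arguments": {
  "motion": [
    [0,0,0,0,0,0,1],
    [0,0,0,0,0,0,1],
    [0,0,0,0,0,0,1],
    [0,0,0,0,0,0,1],
    [0,0,0,0,0,0,1]
  ]
}}

```text
time_s: 50.1
eef_pos: [426.8, 97.0, 44.6]
ee_rot: [0.0, 0.707, 0.707, 0.0]
wrist_force: [-1.4, -0.5, 3.8]
gripper_width: 0.564
grasp_force: 30.0
```

{"name": "jog_arm", "arguments": {
  "motion": [
    [0,0,0,0,0,0,1]
  ]
}}

```text
time_s: 50.22
eef_pos: [426.9, 97.0, 44.6]
ee_rot: [0.0, 0.707, 0.707, 0.0]
wrist_force: [-1.4, -1.6, 6.7]
gripper_width: 0.56
grasp_force: 30.0
```

{"name": "jog_arm", "arguments": {
  "motion": [
    [0,0,-0.3,0,0,0,1],
    [0,0,-0.9,0,0,0,1],
    [0,0,-0.9,0,0,0,1],
    [0,0,-0.9,0,0,0,1],
    [0,0,-0.5,0,0,0,1]
  ]
}}

```text
time_s: 50.85
eef_pos: [427.0, 97.4, 186.5]
ee_rot: [0.0, 0.707, 0.707, 0.001]
wrist_force: [0.9, -0.6, -3.3]
gripper_width: 0.563
grasp_force: 30.0
```

{"name": "jog_arm", "arguments": {
  "motion": [
    [-0.88,0.4,0,0,0,0,1],
    [-0.88,0.4,0,0,0,0,1],
    [-0.88,0.4,0,0,0,0,1],
    [-0.88,0.4,0,0,0,0,1],
    [-0.88,0.4,0,0,0,0,1]
  ]
}}

```text
time_s: 51.48
eef_pos: [506.7, -80.0, 184.8]
ee_rot: [-0.0, 0.707, 0.707, 0.0]
wrist_force: [0.6, 0.3, -2.1]
gripper_width: 0.564
grasp_force: 30.0
```

{"name": "jog_arm", "arguments": {
  "motion": [
    [-0.88,0.4,0,0,0,0,1],
    [-0.88,0.4,0,0,0,0,1],
    [0,0,0,0,0,0,1],
    [0,0,0,0,0,0,1]
  ]
}}

```text
time_s: 51.98
eef_pos: [538.1, -148.6, 184.4]
ee_rot: [-0.001, 0.707, 0.707, 0.0]
wrist_force: [-0.7, -0.1, -2.7]
gripper_width: 0.561
grasp_force: 30.0
```

{"name": "jog_arm", "arguments": {
  "motion": [
    [0,0,0.9,0,0,0,1],
    [0,0,0.9,0,0,0,1],
    [0,0,0.9,0,0,0,1],
    [0,0,0.3,0,0,0,1],
    [0,0,0,0,0,0,1]
  ]
}}

```text
time_s: 52.6
eef_pos: [538.5, -148.5, 64.5]
ee_rot: [-0.0, 0.707, 0.707, -0.0]
wrist_force: [-1.1, 0.4, -2.3]
gripper_width: 0.563
grasp_force: 30.0
```

{"name": "jog_arm", "arguments": {
  "motion": [
    [0,0,0.15,0,0,0,1],
    [0,0,0.1,0,0,0,1],
    [0,0,0.05,0,0,0,1],
    [0,0,0,0,0,0,1]
  ]
}}

```text
time_s: 53.1
eef_pos: [538.7, -149.4, 52.4]
ee_rot: [0.0, 0.707, 0.707, 0.0]
wrist_force: [0.3, 0.2, -2.8]
gripper_width: 0.56
grasp_force: 30.0
```

{"name": "jog_arm", "arguments": {
  "motion": [
    [0,0,0,0,0,0,0.25],
    [0,0,0,0,0,0,0.25],
    [0,0,0,0,0,0,0.25]
  ]
}}

```text
time_s: 53.48
eef_pos: [538.9, -149.4, 52.6]
ee_rot: [0.0, 0.707, 0.707, 0.0]
wrist_force: [0.4, 0.6, -0.1]
gripper_width: 0.747
grasp_force: 0.0
```

{"name": "jog_arm", "arguments": {
  "motion": [
    [0,0,-0.5,0,0,0,0.25],
    [0,0,-0.9,0,0,0,0.25],
    [0,0,-0.9,0,0,0,0.25],
    [0,0,-0.9,0,0,0,0.25],
    [0,0,-0.9,0,0,0,0.25]
  ]
}}

```text
time_s: 54.1
eef_pos: [538.5, -149.3, 217.7]
ee_rot: [0.0, 0.707, 0.707, 0.0]
wrist_force: [0.0, -0.5, -0.2]
gripper_width: 0.751
grasp_force: 0.0
```

{"name": "jog_arm", "arguments": {
  "motion": [
    [-0.9,-0.7,0,0,0,0,0.25],
    [-0.9,-0.7,0,0,0,0,0.25],
    [-0.9,-0.7,0,0,0,0,0.25],
    [-0.9,-0.7,0,0,0,0,0.25],
    [-0.9,-0.5,0,0,0,0,0.25]
  ]
}}

```text
time_s: 54.72
eef_pos: [405.2, -330.4, 216.6]
ee_rot: [0.0, 0.707, 0.707, -0.0]
wrist_force: [0.5, 0.1, 0.4]
gripper_width: 0.752
grasp_force: 0.0
```

{"name": "jog_arm", "arguments": {
  "motion": [
    [-0.9,0,0,0,0,0,0.25],
    [-0.9,0,0,0,0,0,0.25],
    [0,0,0,0,0,0,0.25],
    [0,0,0,0,0,0,0.25]
  ]
}}

```text
time_s: 55.22
eef_pos: [406.7, -400.5, 216.2]
ee_rot: [-0.0, 0.707, 0.707, 0.0]
wrist_force: [0.5, 0.7, 0.1]
gripper_width: 0.751
grasp_force: 0.0
```

```bash
python3 - <<'E'
from h import *
f=snap('top');s=snap('scene')
a=cv2.resize(f['image'][125:262,190:460],(800,406),interpolation=cv2.INTER_CUBIC)
b=s['image'][120:300,220:420];b=cv2.resize(b,(216,194))
cv2.imwrite('pics/fin.png',a);cv2.imwrite('pics/fins.png',cv2.resize(s['image'][130:310,200:440],(800,600),interpolation=cv2.INTER_CUBIC))
E
```

```text
(no output)
```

View pics/fin.png

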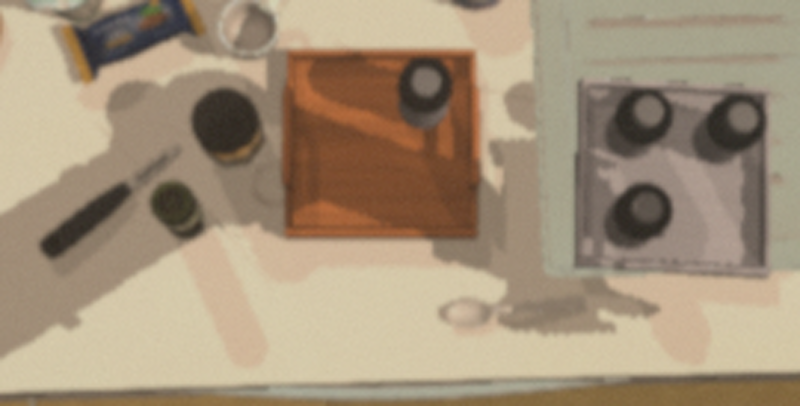

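View pics/fins.png

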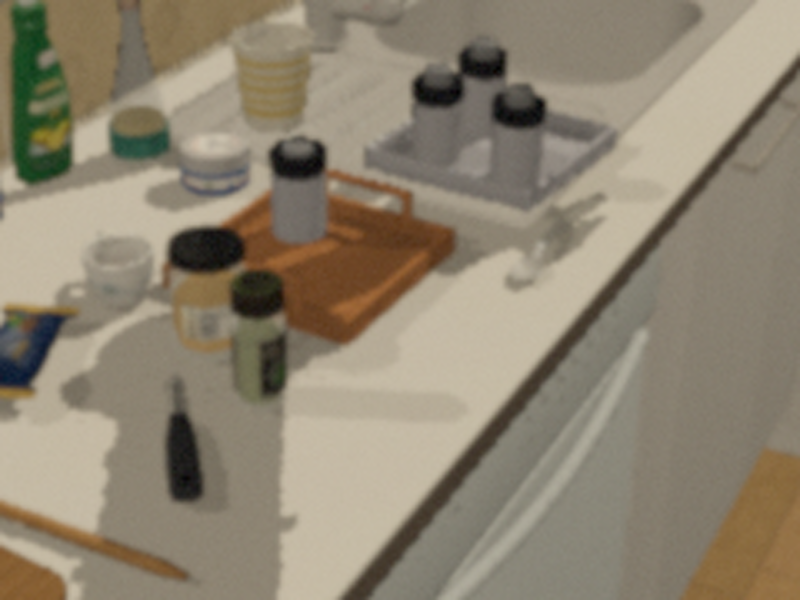

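Both views show everything upright: one jar in the wooden tray at (425,85) with its button down, three in the metal tray, honey and spice on the worktop, and the peeler and spoon untouched.

```bash
python3 -c "
from workcell import *
print(finish_job())"
```

```text
the job is handed in; nothing more can be done
None
```

I handed the job in at about 55 s: the honey and spice jars are on the worktop, jar 3 (sound) is in the wooden tray, jars 1, 2 and 4 (faulty) are in the metal tray, all upright, and the peeler and teaspoon were not moved; the one caveat is that pressing jar 1 peaked at about 42 N at the wrist through the fingertips.

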